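# Open the counterweighted dark case and store the slide mailer

## Robot

A 6-joint arm with a two-finger parallel gripper is mounted at the origin on a cart in front of the work surface, level with it; the furniture and walls round the work are solid. World frame = base frame: x ahead of the robot, y to its left, z up, the work surface at z = 0. Lengths are in m, angles in rad, forces in N, time in s.
With the tool pointing down it reaches from about 0.3 to 0.75 m from the base axis. Payload 8.5 kg.
Tool frame: the origin (TCP) lies on the centre line of the jaws, within the pads' length; the fingertips stand 17 mm ahead of it and the grasp point (between the pads) lies 2 mm behind it (finger_overhang is the z of the fingertips in the tool frame, in m); z points along the fingers, y is the line along which they close (so a half turn about z gives the same grasp; the last joint's range is limited). The gripper opens to 88 mm and grips with 3 to 60 N. Pads are 18 mm wide; open, the fingers measure 123 mm over their backs; the gripper's body (75 mm by 187 mm) begins 45 mm behind the grasp point.
Start: joints at [-1.564, 0.381, 1.297, -0, 1.464, -0.215], TCP at [0.121, -0.537, 0.256] pointing down, gripper open.
Joint ranges: [-3.11, 3.11], [-0.89, 2.33], [0.22, 2.48], [-1.42, 4.56], [0.17, 2.85], [-2.88, 2.88]. Speed limits (rad/s): [2.39, 2.39, 3.14, 3.14, 3.14, 3.14].

## Interface

Orientations are given as a rotation vector (axis times angle).
In Python, from station import sense, grab_frame, close_job, recognise, outline_of, finger_overhang gives the robot as it stands.
- The arm moves only by the tool apply_moves, never from a script. Its argument "plan" is text: rows parted by semicolons, each of 5 numbers parted by spaces: the finger opening in m, from 0 to 0.0881, then the shift along the tool's x, y, z in m, then the turn about the tool's z in rad. A call has 1 to 8 rows; each row is the pose to reach, as a shift and turn from the pose commanded when the call began, along the tool's axes at that moment; what a row does not reach only later rows make up. A row lasts 1/10 s, in which the tool goes at most 50 mm and 8.59 degrees, less where a joint would pass 70% of its speed; a pose out of reach is approached as far as the arm can. A call with a gripper value outside its range is refused whole. The fingers move at their own pace and stop on an object; "force" is the grip in N (left out, the last holds). Time passes only in rows, so rows that repeat a pose let the fingers close. It gives the time, the measured TCP pose, the force, the opening and the grip force at its end, in the units of the state.
- sense(): the state, without advancing time (a new reading comes with each control period).
- grab_frame(name): name is "scene" or "top" or "wrist"; returns a dict with "frame" (420x560x3 uint8, red, green, blue), "range_z" (420x560 float32, m along the optical axis (not along the pixel's ray), 0 where there is no reading), "fovy" (degrees; the focal length in pixels is half the picture's height over the tangent of half this angle, whatever the lens; pixels are square), "cx", "cy" (the principal point, pixels), "rvec" (rotation vector, rad) and "tvec" (3), from world to camera coordinates, as OpenCV has them; the wrist camera has in their place "T_tool_cam" (4x4, takes a point from camera to tool coordinates, whose origin is the TCP and whose axes are the flange's). Camera axes: x right, y down, z forward; pixel columns grow to the right and rows downward; lengths in m; the calibration is good to about 2 mm. A picture is of the moment at which its call begins: read the wrist's pose just before it.
- close_job(): hands the job in; it is judged then, once.
Trained networks look in a picture, given as the dict that the camera call returned (one of the last four; its "shot" number tells which), for a name from the list of things; names that differ only in an ending like _2 or _b are one class to them, and where a whole thing is asked for, a point or a joint stands for the part that bears it (a point fixed in the world has none). Each returns a list of dicts, best first, with "conf" (0 to 1); they miss things now and then, are a little off and sometimes report something else, mostly with a low value. They report only what shows in the picture. A call takes as long as a camera call. They do not tell look-alikes from the thing itself.
- recognise(picture, name): "extent" ([left, top, right, bottom] in pixels, round what is visible of it).
- outline_of(picture, name): "pixels" (420x560 bool, what is visible of it) and "extent" ([left, top, right, bottom] in pixels, round what is visible of it).
The state is a dict: "time_s": time; "joint_positions": joint angles; "qvel": joint speeds; "effort": joint torques, N m; "eef_pos": TCP position; "eef_rot": TCP orientation; "force": force on the tool from outside, world axes, zero at the start; "moment": the same for the moment, N m; "grip_width": finger opening in m; "gripper_force": force on a finger pad.
Only numpy, scipy, OpenCV 4.12 (cv2) and the standard library are available. Lean on these libraries where they do the work, as an engineer would, in place of code of your own. Each camera call takes 0.05 s, during which the arm holds its last target. There are 200 camera calls.

## Task

Lift the blue lid with the red knob on the grey dark case past its balance point, so that the counterweight carries it on and it rests fully open by itself. Then put the light grey plastic slide mailer into the case, right way up and lying flat on its floor, and leave the lid standing open.

Things in the scene. Friction and masses are not known exactly. Their poses are not given: they have to be found in the camera images.
- dark_case: Grey open-topped metal case fixed to the desk, 150 (x) x 200 (y) x 70 mm high, walls and floor 5 mm thick, with a blue lid on it. Origin: centre of its underside, on the desk. Its -x side is the front, roughly towards the robot; the lid's hinge line runs along its y axis at x = +79 mm, z = 75 mm in its frame.
- case_lid (a joint): Hinge of the blue lid, rad: 0 = closed (level), 1.85 = at its open stop, leaning back beyond upright. The plate reaches 155 mm from the hinge line; a steel bar on two arms behind the hinge is its counterweight. Below about 0.8 rad the lid falls shut, beyond it falls open to the stop by itself; nothing else holds it. Lifting by the knob takes about 1.5 N at first, less farther up.
- lid_knob (a point): Centre of the lid's red knob, a round disc 24 mm in diameter and 22 mm wide between its two flat faces, which look along the case's +y and -y. It stands 40 mm in front of the lid's front edge on a 9 mm thick stalk, at the middle of its width, 195 mm from the hinge line, level with it when closed (75 mm above the desk). It swings with the lid; its frame has the case's axes when closed.
- slide_mailer: Loose light grey plastic slide mailer, 84 (x) x 35 (y) x 21 mm high, lying on the desk, to the right of the case as the robot sees it. Origin: centre of its underside; its z points up and its x along its length. A small square blue and white box and a blue and white eraser lie near it.
Things that resemble listed ones, but are neither listed nor needed, are in the scene too. Of the things that look like the slide_mailer, take the one that is farthest from the robot's base at the start.

How it is judged:
By the outcome, as a careful person would: the job done as asked, in the order asked, and still so for the second after the job is handed in, with the robot touching nothing.
It also fails if it takes over 53 s, if anything falls off the work surface, if the arm or the gripper's body presses on something with over 40 N, if the wrist force passes 120 N, or if a joint passes its speed limit or range.

## Working session

There is one attempt and no reset: what is moved stays moved. The work goes in short steps, Python scripts to look and compute and a tool call to move; the robot and the scene stay as the last step left them, time stands still between calls to the robot, and variables do not carry over. Pictures are saved under pics/ and viewed, at most 10 in all, crops included, and the job is handed in when it is done.

Besides the shell and the picture viewer there is one more tool, called after ">>>" by a JSON object that holds its "method" and its "body", one argument or row to a line. apply_moves: Moves the arm, as the interface text tells. Its arguments: {"type":"object","properties":{"plan":{"type":"string"},"force":{"type":"number"}},"required":["plan"]}

```bash
ls; mkdir -p pics; cat > h.py <<'E'
import numpy as np, cv2
from station import *
from scipy.spatial.transform import Rotation as R
def K(f):
    h=f["frame"].shape[0]; return h/2/np.tan(np.radians(f["fovy"])/2)
def cloud(f,s=None):
    z=f["range_z"]; v,u=np.mgrid[:z.shape[0],:z.shape[1]]; k=K(f)
    p=np.stack([(u-f["cx"])/k*z,(v-f["cy"])/k*z,z],-1)
    if "T_tool_cam" in f:
        T=f["T_tool_cam"]; p=p@T[:3,:3].T+T[:3,3]
        return p@R.from_rotvec(s["eef_rot"]).as_matrix().T+np.array(s["eef_pos"])
    M=R.from_rotvec(f["rvec"]).as_matrix()
    return (p-np.array(f["tvec"]))@M
def save(f,n): cv2.imwrite("pics/"+n,f["frame"][:,:,::-1])
E
python3 - <<'E'
from h import *
s=sense();print(s); print(finger_overhang)
ims=[]
for n in ["scene","top"]:
    f=grab_frame(n);P=cloud(f); ims.append(f["frame"])
    for nm in ["dark_case","case_lid","lid_knob","slide_mailer"]:
        for o in outline_of(f,nm)[:4]:
            m=o["pixels"]&(f["range_z"]>0); q=P[m]
            if len(q)<5: continue
            xy=q[:,:2].astype(np.float32); r=cv2.minAreaRect(xy)
            print(n,nm,round(o["conf"],2),np.round(o["extent"]),"med",np.median(q,0).round(3),"zpct",np.percentile(q[:,2],[5,50,95]).round(3),"rect",np.round(r[0],3),np.round(r[1],3),round(r[2],1))
    save(f,n+"0.png")
E
```

```text
pics
{'time_s': 0.0, 'joint_positions': array([-1.56429297e+00,  3.81211254e-01,  1.29829064e+00, -1.01531313e-05,
        1.46361162e+00, -2.15271228e-01]), 'qvel': array([-3.44435792e-04, -5.75276162e-05,  6.00405457e-04,  2.93227583e-04,
       -1.68687752e-03, -1.22889091e-03]), 'effort': array([-8.13484112e-04, -4.37932456e+01, -2.24556220e+01,  7.13579217e-02,
        3.53247521e-02, -1.38492028e-04]), 'eef_pos': array([ 0.12098761, -0.53625016,  0.25511949]), 'eef_rot': array([-3.12079340e+00, -3.47483434e-01, -2.33035538e-04]), 'force': array([ 0.31862421, -0.39872784, -1.65005156]), 'moment': array([ 0.02827059, -0.05744455, -0.01901462]), 'gripper_force': 0.0, 'grip_width': 0.08803205815261723}
0.017
scene case_lid 0.85 [162. 184. 274. 280.] med [0.606 0.076 0.079] zpct [0.075 0.079 0.148] rect [0.651 0.038] [0.35  0.285] 5.5
scene lid_knob 0.88 [156. 187. 274. 278.] med [0.605 0.076 0.079] zpct [0.075 0.079 0.149] rect [0.638 0.015] [0.266 0.366] 27.3
scene lid_knob 0.51 [281. 172. 306. 194.] med [ 0.572 -0.255  0.02 ] zpct [-0.     0.02   0.023] rect [ 0.577 -0.273] [0.05
[... 649 characters left out ...]
 rect [0.608 0.078] [0.271 0.221] 10.8
top case_lid 0.58 [184. 136. 275. 245.] med [0.611 0.069 0.078] zpct [0.074 0.078 0.149] rect [0.622 0.081] [0.3   0.223] 11.8
top lid_knob 0.87 [181. 137. 271. 246.] med [0.609 0.07  0.078] zpct [0.075 0.078 0.149] rect [0.609 0.07 ] [0.27  0.203] 10.4
top slide_mailer 0.89 [374. 271. 410. 285.] med [ 0.405 -0.363  0.02 ] zpct [0.015 0.02  0.024] rect [ 0.405 -0.365] [0.082 0.033] 86.6
top slide_mailer 0.79 [295. 263. 309. 293.] med [ 0.398 -0.129  0.02 ] zpct [0.016 0.02  0.024] rect [ 0.397 -0.129] [0.035 0.085] 72.4
top slide_mailer 0.76 [340. 197. 364. 228.] med [ 0.573 -0.257  0.02 ] zpct [0.008 0.02  0.023] rect [ 0.575 -0.259] [0.038 0.09 ] 58.8
```

View pics/scene0.png

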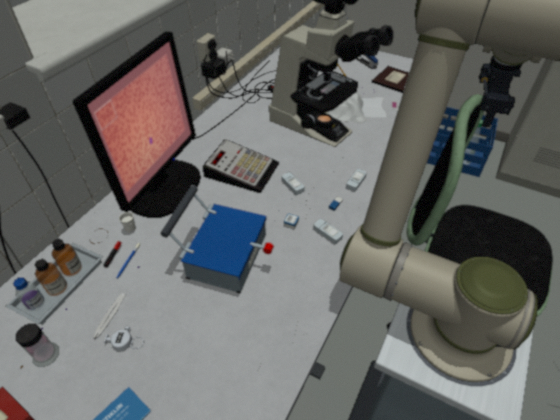

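View pics/top0.png

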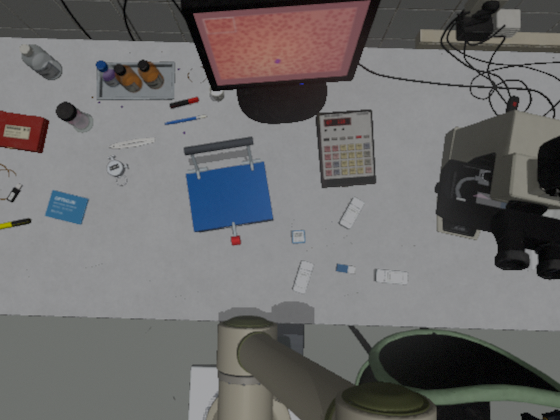

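The scene picture shows the blue lid at about (230,240) with its red knob at (268,248). The top picture shows the knob at (236,240). Three mailer-like boxes are at (351,212), (391,276) and (303,276) in the top picture; the farthest from the base is the one at (351,212), world (0.574, -0.258).

```bash
python3 - <<'E'
from h import *
for n in ["scene","top"]:
    f=grab_frame(n);P=cloud(f); c=f["frame"].astype(int); r,g,b=c[...,0],c[...,1],c[...,2]
    near=(abs(P[...,0]-.55)<.22)&(abs(P[...,1]-.06)<.2)&(f["range_z"]>0)
    m=near&(r>120)&(g<70)&(b<70)&(P[...,2]>.04)&(P[...,2]<.12)
    q=P[m]; v,u=np.nonzero(m); print(n,"knob",m.sum(),u.mean(),v.mean(),q.mean(0).round(4),q.min(0).round(3),q.max(0).round(3))
    m=near&(b>90)&(r<60)&(abs(P[...,2]-.079)<.007); q=P[m]
    rc=cv2.minAreaRect(q[:,:2].astype(np.float32)); print("lid",m.sum(),rc,q[:,2].mean())
    m=(P[...,2]>.012)&(P[...,2]<.04)&(abs(P[...,0]-.574)<.07)&(abs(P[...,1]+.258)<.07)&(c.min(-1)>100)
    q=P[m];print("mailer",m.sum(),cv2.minAreaRect(q[:,:2].astype(np.float32)),q.mean(0))
print(R.from_rotvec(sense()["eef_rot"]).as_matrix().round(3))
print(grab_frame("wrist")["T_tool_cam"].round(3))
E
```

```text
scene knob 49 268.2857142857143 246.20408163265307 [0.483  0.0453 0.0845] [0.474 0.037 0.077] [0.493 0.055 0.089]
lid 3533 ((0.5977552533149719, 0.06756015121936798), (0.1520157754421234, 0.20626795291900635), 10.403376579284668) 0.07832384769826238
mailer 220 ((0.5707237720489502, -0.2593780755996704), (0.036737918853759766, 0.0861358493566513), 61.7883415222168) [ 0.56936302 -0.25856622  0.02100639]
top knob 59 235.16949152542372 240.16949152542372 [0.4862 0.0454 0.085 ] [0.476 0.035 0.08 ] [0.494 0.056 0.091]
lid 4436 ((0.599713921546936, 0.06759795546531677), (0.1501569300889969, 0.20303043723106384), 10.906404495239258) 0.07783198469126028
mailer 380 ((0.5728123784065247, -0.2580518424510956), (0.033981382846832275, 0.08422409743070602), 62.034000396728516) [ 0.57242352 -0.25812925  0.01992611]
[[ 0.976  0.22  -0.   ]
 [ 0.22  -0.976  0.   ]
 [-0.    -0.    -1.   ]]
[[ 0.001 -0.955 -0.297  0.076]
 [ 1.     0.001  0.    -0.   ]
 [-0.    -0.297  0.955 -0.128]
 [ 0.     0.     0.     1.   ]]
```

>>> {"method": "apply_moves", "body": {
  "plan": "0.06 0.241 -0.244 0.03 0.035;0.06 0.241 -0.244 0.03 0.035;0.06 0.241 -0.244 0.03 0.035;0.06 0.241 -0.244 0.03 0.035;0.06 0.241 -0.244 0.03 0.035;0.06 0.241 -0.244 0.03 0.035;0.06 0.241 -0.244 0.03 0.035;0.06 0.241 -0.244 0.03 0.035",
  "force": 15
}}

```text
time_s: 1.45
eef_pos: [0.3037, -0.2414, 0.2256]
eef_rot: [-3.126, -0.302, -0.0]
force: [-0.3, -0.1, -0.0]
grip_width: 0.0599
gripper_force: 0.0
```

>>> {"method": "apply_moves", "body": {
  "plan": "0.06 0.232 -0.247 0.035 0;0.06 0.232 -0.247 0.035 0;0.06 0.232 -0.247 0.035 0;0.06 0.232 -0.247 0.035 0;0.06 0.232 -0.247 0.035 0;0.06 0.232 -0.247 0.035 0;0.06 0.232 -0.247 0.035 0;0.06 0.232 -0.247 0.035 0"
}}

```text
time_s: 2.25
eef_pos: [0.4862, 0.0429, 0.1901]
eef_rot: [-3.127, -0.299, -0.0]
force: [0.9, -0.4, 0.2]
grip_width: 0.0599
gripper_force: 0.0
```

```bash
python3 - <<'E'
from h import *
s=sense();print(s["eef_pos"],s["eef_rot"],s["joint_positions"].round(2))
f=grab_frame("wrist");P=cloud(f,s);save(f,"w1.png"); c=f["frame"].astype(int); r,g,b=c[...,0],c[...,1],c[...,2]
m=(r>110)&(g<70)&(b<70)&(P[...,2]>.04)&(P[...,2]<.1);q=P[m]
v,u=np.nonzero(m);print(m.sum(),u.mean(),v.mean(),np.percentile(q,[2,50,98],axis=0).round(4))
t=q[q[:,2]>q[:,2].max()-.008];print(cv2.minAreaRect(t[:,:2].astype(np.float32)))
m=(b>90)&(r<60)&(abs(P[...,2]-.079)<.008);q=P[m];print(m.sum(),q[:,2].mean(),cv2.minAreaRect(q[:,:2].astype(np.float32)))
E
```

```text
[0.48619058 0.04289312 0.19007058] [-3.12677055e+00 -2.99423749e-01 -2.22791906e-04] [-0.16  0.34  1.57  0.    1.23  1.22]
632 284.92879746835445 210.6867088607595 [[0.4774 0.0346 0.0801]
 [0.4874 0.045  0.085 ]
 [0.4953 0.0551 0.0871]]
((0.485813707113266, 0.044665127992630005), (0.019269321113824844, 0.020393820479512215), 10.928191184997559)
45693 0.0774483441108968 ((0.5760372877120972, 0.062003687024116516), (0.10730874538421631, 0.20439556241035461), 10.857614517211914)
```

View pics/w1.png

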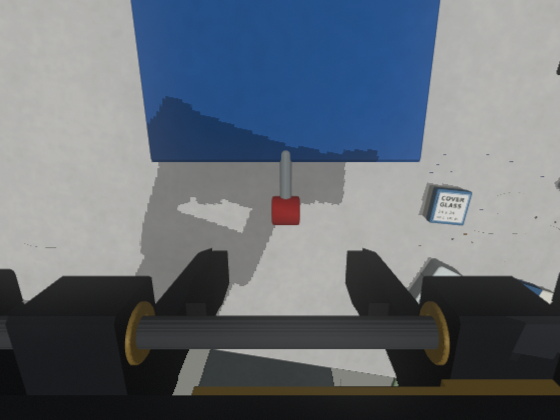

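The wrist picture shows the red knob at (285,210), nearly centred between the fingers, with the lid square to the jaws. I will descend and grip it.

>>> {"method": "apply_moves", "body": {
  "plan": "0.05 -0.001 -0.002 0.05 0;0.05 -0.001 -0.002 0.09 0;0.05 -0.001 -0.002 0.117 0;0.05 -0.001 -0.002 0.117 0;0 -0.001 -0.002 0.117 0;0 -0.001 -0.002 0.117 0;0 -0.001 -0.002 0.117 0;0 -0.001 -0.002 0.117 0",
  "force": 12
}}

```text
time_s: 3.1
eef_pos: [0.4833, 0.0436, 0.075]
eef_rot: [-3.125, -0.29, -0.004]
force: [-0.4, 7.5, 6.1]
grip_width: 0.0222
gripper_force: 12.0
```

>>> {"method": "apply_moves", "body": {
  "plan": "0 0.001 0 -0.0195 0;0 0.004 0 -0.0387 0;0 0.0087 0 -0.0576 0;0 0.0154 0 -0.0759 0;0 0.0239 0 -0.0935 0;0 0.0341 0 -0.1101 0;0 0.0459 0 -0.1256 0;0 0.0591 0 -0.1399 0"
}}

```text
time_s: 3.9
eef_pos: [0.5399, 0.0545, 0.2152]
eef_rot: [-3.125, -0.294, 0.004]
force: [-3.6, 7.0, 0.8]
grip_width: 0.0217
gripper_force: 12.0
```

>>> {"method": "apply_moves", "body": {
  "plan": "0 0.0147 0 -0.0128 0;0 0.0305 0 -0.0242 0;0 0.0474 0 -0.0339 0;0 0.0652 0 -0.0419 0;0 0.0652 0 -0.0419 0;0.06 0.0652 0 -0.0419 0;0.06 0.0652 0 -0.0419 0;0.06 0.055 0 -0.05 0"
}}

```text
time_s: 4.7
eef_pos: [0.5949, 0.0631, 0.2628]
eef_rot: [-3.128, -0.293, 0.003]
force: [-0.9, -0.6, 0.0]
grip_width: 0.0433
gripper_force: 0.0
```

>>> {"method": "apply_moves", "body": {
  "plan": "0.06 0 0 -0.02 0;0.06 -0.04 0 -0.02 0;0.06 -0.08 0 -0.02 0;0.06 -0.12 0 -0.02 0;0.06 -0.12 0 -0.02 0"
}}

```text
time_s: 5.2
eef_pos: [0.4729, 0.0407, 0.2846]
eef_rot: [3.128, 0.292, -0.001]
force: [-0.2, -0.5, 0.2]
grip_width: 0.06
gripper_force: 0.0
```

```bash
python3 - <<'E'
from h import *
s=sense();print(s["eef_pos"],s["eef_rot"],s["joint_positions"].round(2))
f=grab_frame("scene");P=cloud(f);save(f,"s2.png"); c=f["frame"].astype(int); r,g,b=c[...,0],c[...,1],c[...,2]
m=(r>110)&(g<70)&(b<70)&(P[...,0]<.78)&(P[...,0]>.45)&(abs(P[...,1]-.08)<.15);q=P[m];print(m.sum(),np.median(q,0))
f=grab_frame("top");P=cloud(f)
m=(abs(P[...,2]-.07)<.004)&(abs(P[...,0]-.6)<.12)&(abs(P[...,1]-.07)<.15);print(m.sum(),cv2.minAreaRect(P[m][:,:2].astype(np.float32)))
m=(abs(P[...,2]-.005)<.006)&(abs(P[...,0]-.6)<.05)&(abs(P[...,1]-.07)<.06);print(m.sum(),P[m][:,2].mean())
E
```

```text
[0.47294129 0.04074591 0.28458256] [ 3.12786443e+00  2.91550514e-01 -1.42080894e-03] [-0.16  0.23  1.44 -0.    1.48  1.22]
68 [0.72515666 0.09229795 0.27219485]
311 ((0.6039338111877441, 0.06902678310871124), (0.14916366338729858, 0.20299074053764343), 9.374979972839355)
1333 0.004890469327169343
```

View pics/s2.png

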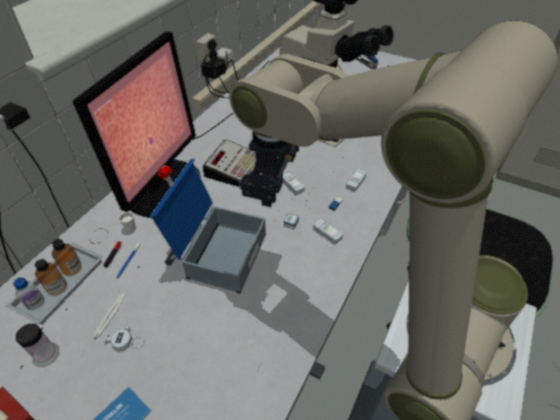

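The scene picture shows the lid standing fully open with its knob at (166,172), and the case interior is free. Next is the farthest mailer.

>>> {"method": "apply_moves", "body": {
  "plan": "0.07 0.043 0.312 0.094 0.674;0.07 0.043 0.312 0.094 0.674;0.07 0.043 0.312 0.094 0.674;0.07 0.043 0.312 0.094 0.674;0.07 0.043 0.312 0.094 0.674;0.07 0.043 0.312 0.094 0.674;0.07 0.043 0.312 0.094 0.674;0.07 0.043 0.312 0.094 0.674"
}}

```text
time_s: 6.1
eef_pos: [0.5782, -0.2611, 0.1871]
eef_rot: [-3.047, 0.763, 0.003]
force: [-0.3, 0.9, -0.0]
grip_width: 0.0697
gripper_force: 0.0
```

```bash
cat > m.py <<'E'
from h import *
s=sense();M=R.from_rotvec(s["eef_rot"]).as_matrix();print(s["eef_pos"],"yaw",np.degrees(np.arctan2(M[1,0],M[0,0])),s["joint_positions"].round(2))
f=grab_frame("wrist");P=cloud(f,s);save(f,"w2.png")
for o in outline_of(f,"slide_mailer")[:3]:
    m=o["pixels"]&(P[...,2]>.012)&(P[...,2]<.04); q=P[m]
    if len(q)<50: continue
    r=cv2.minAreaRect(q[:,:2].astype(np.float32)); d=np.append(r[0],0)-s["eef_pos"]
    print(o["conf"],o["extent"],m.sum(),np.percentile(q[:,2],[5,50,95]).round(4),r,"tool d",(M.T@d).round(4))
E
python3 m.py
```

```text
[ 0.57818869 -0.26109444  0.18706724] yaw -28.110781364730705 [-0.61  0.58  1.15 -0.    1.41  1.45]
0.95 [414.1, 254.8, 494.0, 304.9] 968 [0.0131 0.0194 0.0208] ((0.4068968594074249, -0.3723839819431305), (0.07744873315095901, 0.027735145762562752), 88.38493347167969) tool d [-0.0983  0.1788  0.1873]
0.93 [276.4, 154.0, 308.1, 236.1] 2893 [0.0187 0.02   0.0212] ((0.5704364776611328, -0.2609991431236267), (0.033899419009685516, 0.08315940201282501), 61.605735778808594) tool d [-0.0065  0.0035  0.1871]
0.74 [241.5, 348.2, 284.3, 388.3] 1142 [0.0182 0.0199 0.0212] ((0.40430858731269836, -0.13586387038230896), (0.0346364825963974, 0.06245463341474533), 73.23405456542969) tool d [-0.212  -0.0286  0.1875]
```

View pics/w2.png

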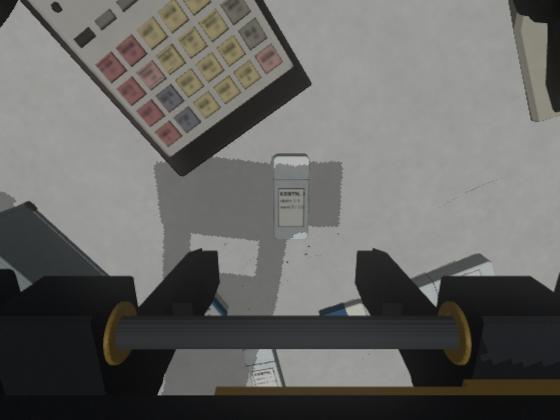

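The wrist picture shows the mailer label-up at (291,195), aligned with the jaws, and the calculator corner at (185,172) is well clear. I will settle lower and re-measure.

>>> {"method": "apply_moves", "body": {
  "plan": "0.06 0 0.002 0.04 0;0.06 -0.001 0.002 0.06 0;0.06 -0.001 0.002 0.06 0;0.06 -0.001 0.002 0.06 0"
}}

```text
time_s: 6.6
eef_pos: [0.5763, -0.2581, 0.1311]
eef_rot: [3.049, -0.756, 0.002]
force: [-0.7, 0.0, 0.2]
grip_width: 0.0601
gripper_force: 0.0
```

```bash
python3 m.py
```

```text
[ 0.57633159 -0.25813457  0.13106602] yaw -27.84489909439425 [-0.61  0.63  1.24  0.    1.27  1.45]
0.94 [235.7, 368.5, 272.9, 388.3] 130 [0.0123 0.0146 0.0179] ((0.4336770176887512, -0.14669710397720337), (0.03142349421977997, 0.006481839809566736), 61.82708740234375) tool d [-0.1784 -0.0319  0.1308]
0.72 [274.6, 160.0, 319.5, 261.5] 4239 [0.0188 0.0201 0.0212] ((0.5700291395187378, -0.2607892155647278), (0.034065864980220795, 0.08389445394277573), 61.70691680908203) tool d [-0.0045  0.0053  0.1311]
```

>>> {"method": "apply_moves", "body": {
  "plan": "0.06 -0.004 0.004 0.04 0;0.06 -0.004 0.004 0.08 0;0.06 -0.004 0.004 0.107 0;0.06 -0.004 0.004 0.107 0;0.02 -0.004 0.004 0.107 0;0.02 -0.004 0.004 0.107 0;0.02 -0.004 0.004 0.107 0;0.02 -0.004 0.004 0.107 0",
  "force": 15
}}

```text
time_s: 7.5
eef_pos: [0.5709, -0.2609, 0.0243]
eef_rot: [3.048, -0.758, 0.004]
force: [-0.9, 0.4, 5.5]
grip_width: 0.0338
gripper_force: 15.0
```

>>> {"method": "apply_moves", "body": {
  "plan": "0.02 0 0 -0.03 0;0.02 0 0 -0.08 0;0.02 0 0 -0.13 0;0.02 0 0 -0.14 0"
}}

```text
time_s: 7.9
eef_pos: [0.5719, -0.2615, 0.1693]
eef_rot: [3.045, -0.756, 0.016]
force: [1.1, 0.4, 0.4]
grip_width: 0.0341
gripper_force: 15.0
```

>>> {"method": "apply_moves", "body": {
  "plan": "0.02 -0.1305 -0.302 0 -0.675;0.02 -0.1305 -0.302 0 -0.675;0.02 -0.1305 -0.302 0 -0.675;0.02 -0.1305 -0.302 0 -0.675;0.02 -0.1305 -0.302 0 -0.675;0.02 -0.1305 -0.302 0 -0.675;0.02 -0.1305 -0.302 0 -0.675;0.02 -0.1305 -0.302 0 -0.675"
}}

```text
time_s: 8.7
eef_pos: [0.5959, 0.0711, 0.1623]
eef_rot: [-3.126, -0.302, 0.001]
force: [-0.2, -0.4, 0.2]
grip_width: 0.0337
gripper_force: 15.0
```

```bash
python3 - <<'E'
from h import *
s=sense();M=R.from_rotvec(s["eef_rot"]).as_matrix();print(s["eef_pos"],"yaw",np.degrees(np.arctan2(M[1,0],M[0,0])),s["force"],s["grip_width"])
f=grab_frame("wrist");save(f,"w3.png")
E
```

```text
[0.59590615 0.07105357 0.16231857] yaw 11.025993965987755 [-0.18597594 -0.39361617  0.18919422] 0.03367421403152879
```

View pics/w3.png

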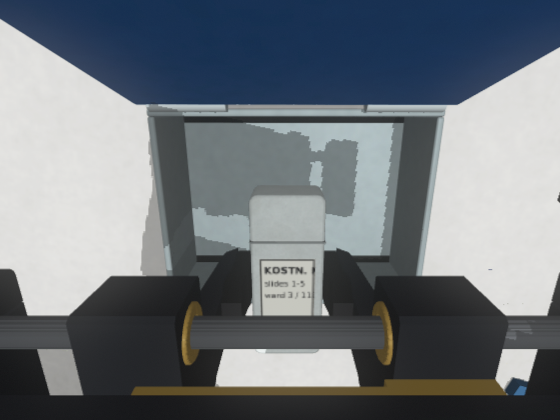

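The mailer hangs level and centred over the open case: mailer at (287,250), case rims at columns 150 and 440. I will lower it.

>>> {"method": "apply_moves", "body": {
  "plan": "0.02 0 0 0.04 0;0.02 0 0 0.08 0;0.02 0 0 0.11 0;0.02 0 0 0.12 0;0.02 0 0 0.127 0;0.02 0 0 0.127 0"
}}

```text
time_s: 9.35
eef_pos: [0.5967, 0.0668, 0.036]
eef_rot: [3.128, 0.293, 0.001]
force: [-0.4, 0.2, -0.8]
grip_width: 0.0342
gripper_force: 15.0
```

>>> {"method": "apply_moves", "body": {
  "plan": "0.02 0 0 0.003 0;0.02 0 0 0.005 0;0.02 0 0 0.0065 0;0.02 0 0 0.0065 0"
}}

```text
time_s: 9.75
eef_pos: [0.5964, 0.0674, 0.0294]
eef_rot: [3.128, 0.295, 0.001]
force: [0.5, -0.1, -0.2]
grip_width: 0.0339
gripper_force: 15.0
```

>>> {"method": "apply_moves", "body": {
  "plan": "0.02 0 0 0.001 0;0.02 0 0 0.001 0;0.045 0 0 0.001 0;0.06 0 0 0.001 0;0.06 0 0 0.001 0;0.06 0 0 0.001 0"
}}

```text
time_s: 10.35
eef_pos: [0.5964, 0.0674, 0.028]
eef_rot: [-3.128, -0.295, 0.0]
force: [-0.7, -0.7, -0.6]
grip_width: 0.0598
gripper_force: 0.0
```

>>> {"method": "apply_moves", "body": {
  "plan": "0.06 0 0 -0.02 0;0.06 0 0 -0.06 0;0.06 0 0 -0.11 0;0.06 -0.03 0 -0.15 0;0.06 -0.08 0 -0.17 0;0.06 -0.13 0 -0.17 0;0.06 -0.16 0.0 -0.17 0;0.06 -0.16 0.0 -0.17 0"
}}

```text
time_s: 11.15
eef_pos: [0.4358, 0.0375, 0.1985]
eef_rot: [-3.128, -0.293, 0.002]
force: [0.5, 0.1, -0.4]
grip_width: 0.0604
gripper_force: 0.0
```

```bash
python3 - <<'E'
from h import *
s=sense();print(s["eef_pos"],s["force"])
f=grab_frame("wrist");P=cloud(f,s);save(f,"w4.png")
for o in outline_of(f,"slide_mailer")[:2]:
    q=P[o["pixels"]&(f["range_z"]>0)];q=q[q[:,2]>.015]; print(o["conf"],o["extent"],np.percentile(q[:,2],[5,50,95]).round(4),cv2.minAreaRect(q[:,:2].astype(np.float32)))
f=grab_frame("scene");P=cloud(f);save(f,"s3.png"); c=f["frame"].astype(int); r,g,b=c[...,0],c[...,1],c[...,2]
m=(r>110)&(g<70)&(b<70)&(P[...,0]<.78)&(P[...,0]>.45)&(abs(P[...,1]-.08)<.15);print(m.sum(),np.median(P[m],0))
E
```

```text
[0.43579289 0.03752918 0.19852019] [ 0.51963459  0.05090254 -0.3647266 ]
0.94 [268.3, 0.0, 310.3, 57.4] [0.0236 0.0252 0.0265] ((0.5746025443077087, 0.06406480073928833), (0.041879307478666306, 0.03392092138528824), 11.25023365020752)
0.81 [398.6, 209.4, 473.0, 289.4] [0.0176 0.02   0.0212] ((0.4133189022541046, -0.06549271941184998), (0.17448128759860992, 0.08423644304275513), 74.0611572265625)
72 [0.72585182 0.09154776 0.27187355]
```

View pics/w4.png

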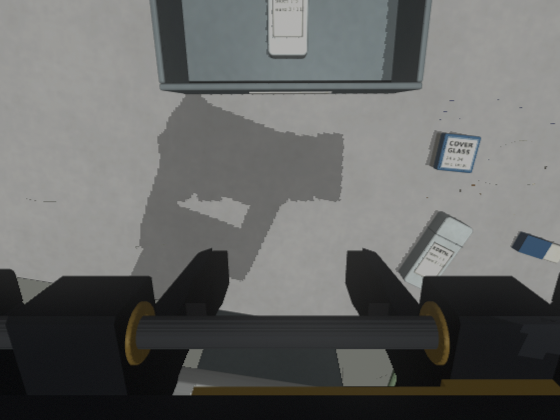

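View pics/s3.png

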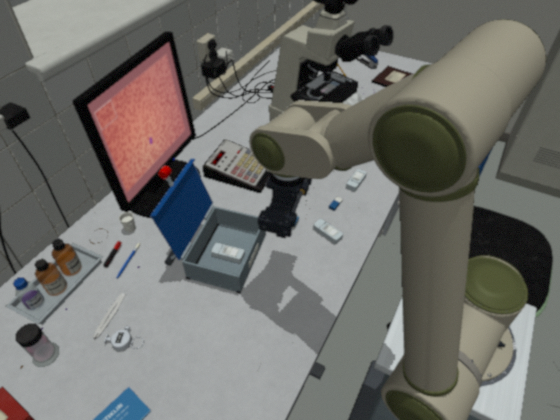

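The pictures show the mailer lying flat and label-up in the case at (228,252) in the scene view. Its top is at z = 25 mm, as it should be on the 5 mm floor. The lid stands open with its knob at (166,172), and the arm is clear.

```bash
python3 -c "
from station import *
print(close_job())"
```

```text
the job is handed in; nothing more can be done
None
```

The job is handed in: the lid rests fully open by itself, the farthest mailer lies flat and label-up on the case floor, and the arm is clear, after about 11 s of the 53 s allowed.

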